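# Seat a block in the drilling jig and throw its toggle clamp

## Robot

A 7-joint arm with a two-finger parallel gripper is mounted at the origin on the work surface. World frame = base frame: x ahead of the robot, y to its left, z up, the work surface at z = 0. Lengths are in m, angles in rad, forces in N, time in s.
With the tool pointing down it reaches from about 0.425 to 0.875 m from the base axis. Payload 4.7 kg.
Tool frame: the origin (TCP) lies between the finger pads; the fingertips stand 14 mm ahead of it and the grasp point (between the pads) lies 5 mm behind it; z points along the fingers, y is the line along which they close (so a half turn about z gives the same grasp; the last joint's range is limited). The gripper opens to 87 mm and grips with 3 to 60 N. Pads are 19 mm wide; open, the fingers measure 117 mm over their backs; the gripper's body (75 mm by 190 mm) begins 51 mm behind the grasp point.
Start: joints at [-1.32, 0.321, -0.07, 1.45, 0.023, 1.371, -0.057], TCP at [0.153, 0.632, 0.237] pointing down, gripper open.
Joint ranges: [-2.86, 2.86], [-0.3, 2.09], [-1.38, 1.24], [0.06, 2.45], [-1.56, 4.7], [0.09, 2.05], [-2.69, 2.69]. Speed limits (rad/s): [2.57, 2.57, 3.14, 3.14, 3.14, 3.14, 3.14].

## Interface

Orientations are given as a rotation vector (axis times angle).
In Python, from bench import get_state, get_image, camera_params, close_job gives the robot as it stands. The module is installed in compiled form; this text tells all that it offers.
- The arm moves only by the tool arm_command, never from a script. Its argument "motion" is a list of rows, each a list of 5 numbers: the finger opening in mm, from 0 to 87, then the shift along the tool's x, y, z in mm, then the turn about the tool's z in degrees. In form: [[gripper, x, y, z, spin], ...]. A call has 1 to 5 rows; each row is the pose to reach, as a shift and turn from the pose commanded when the call began, along the tool's axes at that moment; what a row does not reach only later rows make up. A row lasts 1/12 s, in which the tool goes at most 41.7 mm and 7.16 degrees, less where a joint would pass 70% of its speed; a pose out of reach is approached as far as the arm can. A call with a gripper value outside its range is refused whole. The fingers move at their own pace and stop on an object; "newtons" is the grip in N (left out, the last holds). Time passes only in rows, so rows that repeat a pose let the fingers close. It gives the time, the measured TCP pose, the force, the opening and the grip force at its end, in the units of the state.
- get_state(): the state, without advancing time (a new reading comes with each control period).
- get_image(name): name is "scene" or "side" or "wrist"; returns (picture, depth): 384x512x3 uint8, red, green, blue; 384x512 float32, m along the optical axis (not along the pixel's ray), 0 where there is no reading.
- camera_params(name): a dict with "intrinsics" (3x3 intrinsics, pixels), "extrinsics" (4x4, takes a point from camera to world coordinates). Camera axes: x right, y down, z forward; pixel columns grow to the right and rows downward; lengths in m; the calibration is good to about 2 mm. A picture is of the moment at which its call begins: read the wrist's pose just before it. camera_params takes no time and is no camera call; for the wrist camera it gives the pose at the moment of the call.
- close_job(): hands the job in; it is judged then, once.
The state is a dict: "time": time; "joint_positions": joint angles; "qd": joint speeds; "joint_torque": joint torques, N m; "position": TCP position; "tool_rot": TCP orientation; "ft_force": force on the tool from outside, world axes, zero at the start; "torque": the same for the moment, N m; "grip_width": opening from 0.0 (shut) to 1.0 (fully open); "grip_force": force on a finger pad.
Only numpy, scipy, OpenCV 4.12 (cv2) and the standard library are available. Lean on these libraries where they do the work, as an engineer would, in place of code of your own. Each camera call takes 0.05 s, during which the arm holds its last target. There are 200 camera calls.

## Task

Slide the wooden block along the jig's bed until it sits fully home, flush against both the long low fence and the end stop, while the clamp is still open; fence and end stop are adjustable and nobody noted where they were last locked, so feel for them. Then push the toggle clamp's handle over and down past its dead point until it rests on its stop and the rubber pad holds the block there. Be gentle: do not ram the block or lean hard on the handle, leave the meter, screwdriver and glue bottle alone, and let go of everything at the end.

Things in the scene. Friction and masses are not known exactly. Their poses are not given: they have to be found in the camera images.
- fixture: Drilling jig fixed to the bench, z up, origin at bench height. Plywood bed, top at z 18 mm, covers x -150 to 140 and y -165 to 60 mm. Fence and end stop on it form the corner in which the block belongs; the toggle clamp stands behind the fence
- fence: Fence's mounting; origin and axes are those of the jig. The fence is an aluminium bar along x on the bed, 12 mm high, from x -130 to 95 mm; its working face looks to -y. It is locked where last used and cannot be pushed away: the face lies somewhere from y -57.5 to -27.5 mm (the pose given here does not tell)
- end_stop: End stop's mounting; origin and axes are those of the jig. The stop is an aluminium bar along y on the bed, 20 mm high, from y -127 to -42 mm; its working face looks to -x. It is locked where last used and cannot be pushed away: the face lies somewhere from x 70 to 100 mm (the pose given here does not tell)
- block_center (a point): Centre of the loose wooden block, 150 mm long (its x axis), 55 wide (y), 40 high, 0.17 to 0.33 kg. It lies on the bed with its long side along the fence, 15 to 65 mm short of the end stop, 17 to 57 mm off the fence and up to 0.13 rad askew; it slides under 1 to 4 N
- handle_pivot (a point): Hinge axis of the clamp handle (along the jig's x), at x 50, y 47.6, z 63.1 mm of the jig. The clamp stands in the upright plane x = 50: steel bracket x 33 to 67, y -25 to 60, up to z 90. Its 16 mm wide arm is pivoted at y 0, z 80; open, it is raised over the block, reaching z 150, its pad at y -70 and z 105; clamping swings it down over the fence
- handle_grip (a point): Point on the handle's centre line 95 mm from its pivot, where to push. The handle is a steel link with a flat black plastic grip from 45 to 130 mm from the pivot, 24 mm wide (along the jig's x), 14 mm thick: its faces lie 7 mm either side of this point
- handle (a joint): Handle angle (rad). 0: open, leaning 15 deg from upright to the jig's +y; stays where left. Grows as it is pushed to +y and down; elevation above level = 1.309 - value. The arm follows: pad meets block at about 0.82, push needed at the grip point rises from 2-3 N to 7-12 N near 0.95, is nil at the dead point 1.18, then it snaps onto a cushioned stop at 1.30. Clamped: over 1.24
- pad: Round rubber pad, 24 mm across, on the end of the clamp arm; origin at the centre of its face. A spring in its spindle presses it on the block with some 38 N when clamped; it comes down at about x 50, y -70 mm in the jig's frame
- meter: Bystander: black hand-held meter, 150 x 75 x 34 mm, lying on the bench; origin at the centre of its underside
- screwdriver: Bystander: screwdriver, about 200 mm long, lying on the bench; origin at its underside
- glue: Bystander: white glue bottle, 60 mm across, 160 mm tall, standing on the bench; origin at the centre of its underside
- fence_pin_a (a joint): Weak spring pin (7 mm, under 0.3 N) in the fence's face at x -42 mm of the jig: 0 m when free, standing 4 mm proud; about 0.004 m when the block lies flush on the face there
- fence_pin_b (a joint): Weak spring pin (7 mm, under 0.3 N) in the fence's face at x 25 mm of the jig: 0 m when free, standing 4 mm proud; about 0.004 m when the block lies flush on the face there
- stop_pin (a joint): Weak spring pin (7 mm, under 0.3 N) in the end stop's face at y -70 mm of the jig: 0 m when free, standing 4 mm proud; about 0.004 m when the block lies flush on the face there
Not all that is in view belongs to the job. What is meant by the part that bears block_center is not blue or purple, and is the smaller of those in its own colour.

How it is judged:
On the way, in this order (a step that is already met when the one before it is completed fails the run):
1. the block sits home against fence and end stop (within 1.5 mm at each of the three pins), flat on the bed, with the clamp still open (value of joint each of fence_pin_a, fence_pin_b, stop_pin above 0.0025 m and z of block_center in the frame of fixture below 0.042 m and value of joint handle below 0.7 rad), for 0.2 s.
2. the handle is thrown past the dead point and the pad presses (value of joint handle above 1.24 rad and contact force between pad and anything else above 20 N), for 0.2 s.
At the end, for the whole second after the job is handed in: The handle rests past its dead point (over 1.24 rad), the pad presses with over 20 N, and the block lies flat on the bed, within 1.5 mm of the fence at both its pins and of the end stop at its pin (each pin pressed in by over 2.5 of its 4 mm) (all of step 2 and value of joint each of fence_pin_a, fence_pin_b, stop_pin above 0.0025 m and z of block_center in the frame of fixture below 0.042 m); the robot touches nothing.
It fails at once if the block is rammed against the fence with more than 35 N (contact force between block and fence above 35 N and value of joint handle below 0.7 rad).
It fails at once if the block is rammed against the end stop with more than 35 N (contact force between block and end_stop above 35 N and value of joint handle below 0.7 rad).
It fails at once if the handle is pushed with more than 35 N (contact force between the fingers and handle above 35 N).
It fails at once if the meter, the screwdriver or the glue bottle is moved by more than 20 mm (distance of any of meter, screwdriver, glue from where it was at the start of the episode above 0.02 m).
It also fails if it takes over 70 s, if anything falls off the work surface, if the arm or the gripper's body presses on something with over 40 N, if the wrist force passes 120 N, or if a joint passes its speed limit or range.

## Working session

There is one attempt and no reset: what is moved stays moved. The work goes in short steps, Python scripts to look and compute and a tool call to move; the robot and the scene stay as the last step left them, time stands still between calls to the robot, and variables do not carry over. Pictures are saved under pics/ and viewed, at most 10 in all, crops included, and the job is handed in when it is done.

Besides the shell and the picture viewer there is one more tool, called after "Request:" as name(argument=value, ...), one argument or row to a line, values as JSON. arm_command: Moves the arm, as the interface text tells. Its arguments: {"type":"object","properties":{"motion":{"type":"array"},"newtons":{"type":"number"}},"required":["motion"]}

```bash
mkdir -p pics; cat > h.py <<'E'
import numpy as np, cv2
from bench import get_state, get_image, camera_params
def grab(n,save=None):
    im,d=get_image(n); p=camera_params(n)
    if save: cv2.imwrite(f'pics/{save}.png',im[:,:,::-1])
    return im,d,np.array(p['intrinsics']),np.array(p['extrinsics'])
def pts(d,K,T):
    v,u=np.indices(d.shape); P=np.stack([(u-K[0,2])/K[0,0]*d,(v-K[1,2])/K[1,1]*d,d],-1)
    return P@T[:3,:3].T+T[:3,3]
def ray(u,v,z,K,T):
    r=T[:3,:3]@[(u-K[0,2])/K[0,0],(v-K[1,2])/K[1,1],1]; c=T[:3,3]; return c+r*(z-c[2])/r[2]
E
python3 - <<'E'
from h import *
a=grab('scene','scene');b=grab('side','side')
for n,(im,d,K,T) in (('scene',a),('side',b)):
    np.savez(n,im=im,d=d,K=K,T=T); print(n,K[0,0],T.round(3).tolist())
print(get_state())
E
```

```text
scene 467.4785008840508 [[0.852, 0.362, -0.378, 1.064], [0.523, -0.59, 0.614, -0.876], [-0.001, -0.722, -0.692, 1.063], [0.0, 0.0, 0.0, 1.0]]
side 386.21783680934436 [[0.99, -0.076, 0.116, 0.42], [-0.139, -0.529, 0.837, -1.06], [-0.002, -0.845, -0.534, 0.769], [0.0, 0.0, 0.0, 1.0]]
{'time': 0.1, 'joint_positions': array([-1.31989527,  0.32176331, -0.0701062 ,  1.45153323,  0.02263676,
        1.37084813, -0.05688678]), 'qd': array([-0.00029584, -0.00177401, -0.00100006, -0.0037881 ,  0.00079914,
        0.00104157,  0.00240976]), 'joint_torque': array([-2.72218513e-04, -4.92572987e+01, -4.05996284e-01, -3.13397849e+01,
       -6.42889948e-02,  3.95780581e-02,  1.10680453e-04]), 'position': array([0.15241967, 0.63138289, 0.23557162]), 'tool_rot': array([-3.70980983e-01, -3.11952515e+00,  2.76894673e-03]), 'ft_force': array([ 0.75765836, -0.01807852, -0.91142861]), 'torque': array([-0.02316468, -0.0399613 ,  0.01143299]), 'grip_force': 0.0, 'grip_width': 0.999781743569961}
```

View pics/scene.png

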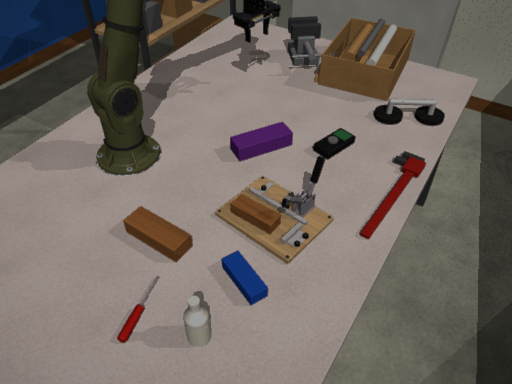

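View pics/side.png

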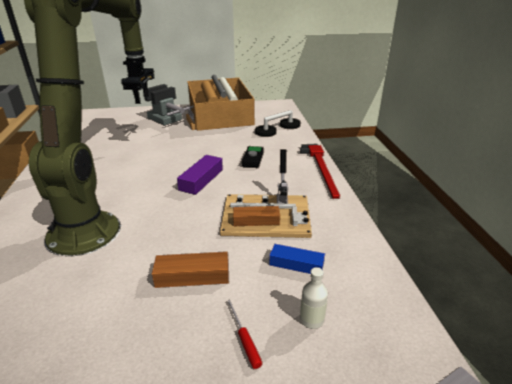

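The scene picture shows the robot at left and the jig at about (275,217). The brown block lies on the jig at (255,213), with the clamp handle at (318,170).

Things that could be taken for the block:
- brown block on the bed, (255,213)
- larger brown block, (158,233)
- blue block, (245,277)
- purple block, (262,141)

I choose the smaller brown one, on the bed. The side view agrees: it sits at (256,215) there. Next I measure the jig and check the choice in a crop.

```bash
python3 - <<'E'
from h import *
for n,bx in (('scene',(195,340,150,270)),('side',(210,325,140,245))):
    z=np.load(n+'.npz'); im,d,K,T=[z[k] for k in('im','d','K','T')]
    P=pts(d,K,T); hsv=cv2.cvtColor(im,cv2.COLOR_RGB2HSV)
    u0,u1,v0,v1=bx; roi=np.zeros(d.shape,bool); roi[v0:v1,u0:u1]=1
    m=roi&(P[...,2]>.011)&(P[...,2]<.026)&(hsv[...,1]>70)
    m=cv2.morphologyEx(m.astype(np.uint8),cv2.MORPH_OPEN,np.ones((2,2)))>0
    q=P[m]; r=cv2.minAreaRect((q[:,:2]*1000).astype(np.float32)); print(n,'bed',r,np.median(q[:,2]),cv2.boxPoints(r).round(0).tolist())
    b=roi&(P[...,2]>.053)&(P[...,2]<.064)&(hsv[...,1]>110)
    q=P[b]; r=cv2.minAreaRect((q[:,:2]*1000).astype(np.float32)); print('block',r,np.median(q[:,2]),b.sum())
    k=roi&(P[...,2]>.1)
    q=P[k]; print('high',q.min(0).round(3),q.max(0).round(3))
    bl=roi&(P[...,2]>.1)&(im.max(2)<60); q=P[bl]; print('grip',len(q),q.mean(0).round(3),q.min(0).round(3),q.max(0).round(3))
    c=im[v0:v1,u0:u1,::-1]; cv2.imwrite(f'pics/{n}_c.png',cv2.resize(c,None,fx=5,fy=5,interpolation=cv2.INTER_CUBIC))
E
```

```text
scene bed ((715.2505493164062, -309.89312744140625), (359.1073303222656, 1305.2392578125), 20.439241409301758) 0.01686485657574588 [[319.0, 239.0], [775.0, -984.0], [1111.0, -859.0], [656.0, 364.0]]
block ((557.7597045898438, -45.75779724121094), (59.997283935546875, 153.8105926513672), 84.75086212158203) 0.057075746719401854 673
high [ 0.638 -0.876  0.1  ] [1.064 0.135 1.063]
grip 271 [0.673 0.073 0.149] [ 0.638 -0.876  0.102] [1.064 0.135 1.063]
side bed ((477.51416015625, -230.80279541015625), (1602.184814453125, 439.63275146484375), 70.6821517944336) 0.016932675498573524 [[5.0, -914.0], [420.0, -1060.0], [950.0, 452.0], [535.0, 598.0]]
block ((519.7899169921875, 145.00457763671875), (153.29676818847656, 481.8795471191406), 10.464357376098633) 0.056850778994334106 553
high [ 0.42 -1.06  0.1 ] [0.687 0.133 0.769]
grip 152 [0.664 0.066 0.147] [ 0.42  -1.06   0.103] [0.682 0.129 0.769]
```

View pics/scene_c.png

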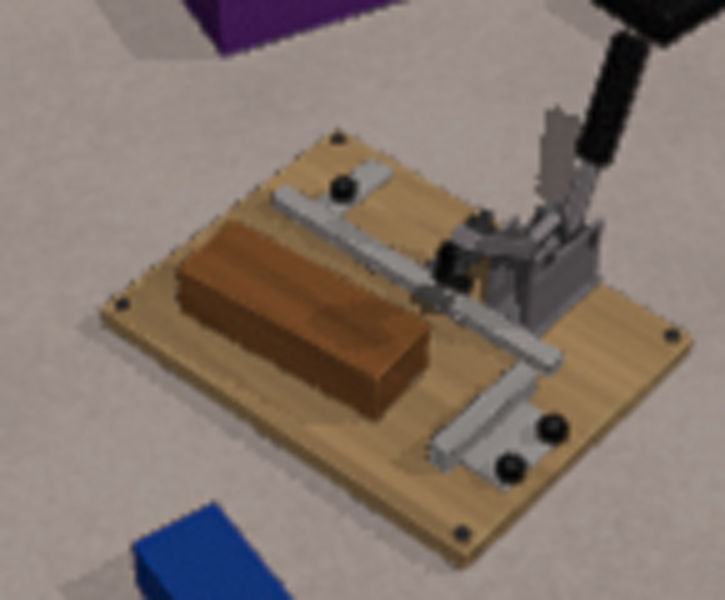

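The crop confirms it: the brown block lies on the bed short of the stop (crop (485,415)) and off the fence (crop (420,280)). I fit the jig pose from the bed's corners and the depth.

```bash
python3 - <<'E'
from h import *
J=np.array([[-150,-165],[-150,60],[140,60],[140,-165]])/1000
z=np.load('scene.npz'); im,d,K,T=[z[k] for k in('im','d','K','T')]
w=np.array([ray(195+x/5-.4,150+y/5-.4,.018,K,T)[:2] for x,y in((101,309),(338,128),(692,338),(463,553))])
print(w.round(4).tolist(),[np.linalg.norm(w[i]-w[i-1]).round(4) for i in range(4)])
a,b=J-J.mean(0),w-w.mean(0); th=np.arctan2((a[:,0]*b[:,1]-a[:,1]*b[:,0]).sum(),(a*b).sum())
R=np.array([[np.cos(th),-np.sin(th)],[np.sin(th),np.cos(th)]]); t=w.mean(0)-R@J.mean(0); print('th',th,'t',t,'res',(w-J@R.T-t).round(4).tolist())
for n in('scene','side'):
    z=np.load(n+'.npz'); im,d,K,T=[z[k] for k in('im','d','K','T')]
    P=pts(d,K,T); q=P.copy(); q[...,:2]=(P[...,:2]-t)@R; q*=1000; hsv=cv2.cvtColor(im,cv2.COLOR_RGB2HSV)
    ok=(d>0)&(abs(q[...,0])<250)&(abs(q[...,1])<250)
    s=ok&(q[...,2]>11)&(q[...,2]<23)&(hsv[...,1]>70)
    r=cv2.minAreaRect(q[s][:,:2].astype(np.float32)); print(n,'bed in jig',r,cv2.boxPoints(r).round().tolist())
    b=ok&(q[...,2]>54)&(q[...,2]<63)&(hsv[...,1]>110)&(q[...,1]<0)
    r=cv2.minAreaRect(q[b][:,:2].astype(np.float32)); print('block',r,b.sum())
    f=ok&(hsv[...,1]<60)&(q[...,2]>26)&(q[...,2]<34)&(q[...,0]>-130)&(q[...,0]<30)&(q[...,1]>-70)&(q[...,1]<0)
    print('fence y',np.percentile(q[f][:,1],[2,10,50,90,98]).round(1),f.sum())
    f=ok&(hsv[...,1]<60)&(q[...,2]>34)&(q[...,2]<42)&(q[...,0]>60)&(q[...,0]<120)&(q[...,1]>-130)&(q[...,1]<-40)
    print('stop x',np.percentile(q[f][:,0],[2,10,50,90,98]).round(1),f.sum())
    g=ok&(im.max(2)<50)&(q[...,2]>100)&(q[...,2]<200)&(q[...,1]>30); print('grip',q[g].mean(0).round(1),q[g].min(0).round(1),q[g].max(0).round(1))
np.savez('jig',R=R,t=t,th=th)
E
```

```text
[[0.4376, -0.0874], [0.4767, 0.1333], [0.7593, 0.0811], [0.7189, -0.1366]] [np.float64(0.2856), np.float64(0.2241), np.float64(0.2874), np.float64(0.2213)]
th -0.17848720337418048 t [0.6123768  0.04837255] res [[0.0021, -0.0], [0.0013, -0.0008], [-0.0015, -0.0015], [-0.002, 0.0023]]
scene bed in jig ((0.1398468017578125, 41.47029113769531), (500.0336608886719, 415.71685791015625), 0.08094806224107742) [[-250.0, 249.0], [-250.0, -167.0], [250.0, -166.0], [250.0, 250.0]]
block ((-37.03742218017578, -102.33169555664062), (153.81057739257812, 59.99729537963867), 4.977415561676025) 626
fence y [-29.2 -27.1 -21.8 -15.7 -14.1] 153
stop x [81.7 83.  89.8 94.9 96.4] 107
grip [ 50.8  75.  150. ] [ 37.8  58.4 109. ] [ 62.9  96.4 187.1]
side bed in jig ((0.8070526123046875, 39.65238952636719), (499.2499694824219, 415.8452453613281), 0.5953856110572815) [[-251.0, 245.0], [-247.0, -171.0], [253.0, -166.0], [248.0, 250.0]]
block ((-38.022064208984375, -103.87905883789062), (149.46168518066406, 57.65901565551758), 6.379951477050781) 460
fence y [-30.1 -27.9 -22.1 -14.3 -10.9] 131
stop x [81.2 82.6 87.6 93.6 94.6] 61
grip [ 47.5  74.7 148.9] [ 40.8  59.8 110.4] [ 55.4  90.4 183. ]
```

```bash
cat >> h.py <<'E'
from scipy.spatial.transform import Rotation as Ro
import os
if os.path.exists('jig.npz'):
    _j=np.load('jig.npz'); JR,Jt,JH=_j['R'],_j['t'],float(_j['th'])
def j2w(x,y): return JR@[x/1e3,y/1e3]+Jt
def where():
    s=get_state(); M=Ro.from_rotvec(s['tool_rot']).as_matrix(); p=s['position']
    q=(p[:2]-Jt)@JR*1e3; yaw=np.degrees(np.arctan2(M[1,1],M[0,1])-np.pi/2-JH)
    return s,M,p,q,yaw
def go(x,y,z,yaw=None):  # jig mm, tool-y yaw vs jig y (deg) -> tool shift
    s,M,p,q,w=where(); t=np.array([*j2w(x,y),z/1e3])
    print('at jig',q.round(1),'z',(p[2]*1e3).round(1),'yaw',w.round(2),'t',s['time'],'F jig',(JR.T@s['ft_force'][:2]).round(1),s['ft_force'][2].round(1))
    print('tool shift mm',((t-p)@M*1e3).round(1),'spin',None if yaw is None else -(yaw-w).round(2))
E
python3 -c "
from h import *
go(-77,-107,160,5.5); s,M,p,q,w=where(); print(M.round(3)); print(j2w(-77,-107))"
```

```text
at jig [-556.2  492.1] z 235.6 yaw -3.34 t 0.1 F jig [0.7 0.1] -0.9
tool shift mm [-513.2 -570.    76.6] spin -8.84
[[-0.972  0.235 -0.   ]
 [ 0.235  0.972 -0.002]
 [-0.    -0.002 -1.   ]]
[ 0.51760318 -0.04325693]
```

Request:
arm_command(
  motion=[
    [87,-33,-20,0,-2],
    [87,-66,-40,0,-4],
    [87,-99,-60,0,-6],
    [87,-132,-80,0,-8],
    [87,-165,-100,0,-8.8],
  ],
  newtons=6,
)

```text
time: 0.52
position: [0.2904, 0.4942, 0.2361]
tool_rot: [-0.128, -3.139, 0.001]
ft_force: [-0.0, 0.7, 0.2]
grip_width: 0.998
grip_force: 0.0
```

```bash
python3 -c "
from h import *
go(-77,-107,160,5.5)"
```

```text
at jig [-396.1  381.6] z 236.1 yaw 5.57 t 0.5167 F jig [-0.1  0.6] 0.2
tool shift mm [-270.2 -517.2   76.4] spin 0.07
```

Request:
arm_command(
  motion=[
    [87,-19,-36,0,0],
    [87,-38,-72,0,0],
    [87,-57,-108,0,0],
    [87,-76,-144,0,0],
    [87,-95,-180,0,0],
  ],
)

```text
time: 0.93
position: [0.3694, 0.3066, 0.2363]
tool_rot: [-0.131, -3.139, 0.0]
ft_force: [0.1, 0.8, 0.1]
grip_width: 1.001
grip_force: 0.0
```

Request:
arm_command(
  motion=[
    [87,-19,-36,0,0],
    [87,-38,-72,0,0],
    [87,-57,-108,0,0],
    [87,-76,-144,0,0],
    [87,-95,-180,0,0],
  ],
)

```text
time: 1.35
position: [0.449, 0.1194, 0.2364]
tool_rot: [-0.13, -3.139, -0.001]
ft_force: [1.6, 1.4, 0.0]
grip_width: 1.001
grip_force: 0.0
```

```bash
python3 -c "
from h import *
go(-77,-107,160,5.5)"
```

```text
at jig [-173.4   40.8] z 236.4 yaw 5.47 t 1.35 F jig [1.3 1.7] 0.0
tool shift mm [ -81.9 -156.4   76.4] spin -0.03
```

Request:
arm_command(
  motion=[
    [87,-20,-37,0,0],
    [87,-40,-74,10,0],
    [87,-60,-111,20,0],
    [87,-74,-140,30,0],
    [87,-75,-145,40,0],
  ],
)

```text
time: 1.77
position: [0.5128, -0.0371, 0.1963]
tool_rot: [0.145, 3.136, -0.006]
ft_force: [-0.9, -1.0, 0.3]
grip_width: 1.002
grip_force: 0.0
```

Request:
arm_command(
  motion=[
    [87,0,0,10,0],
    [87,0,0,10,0],
  ],
)

```text
time: 1.93
position: [0.5098, -0.0287, 0.1841]
tool_rot: [-0.131, -3.134, 0.0]
ft_force: [-0.8, 1.1, -0.0]
grip_width: 1.003
grip_force: 0.0
```

```bash
python3 -c "
from h import *
go(-77,-107,48,5.5)
im,d,K,T=grab('wrist','w1'); np.savez('w1',im=im,d=d,K=K,T=T)
"
```

```text
at jig [-87.3 -94.1] z 184.1 yaw 5.43 t 1.9333 F jig [-1.   0.9] -0.0
tool shift mm [ -9.6 -13.8 136. ] spin -0.07
```

View pics/w1.png

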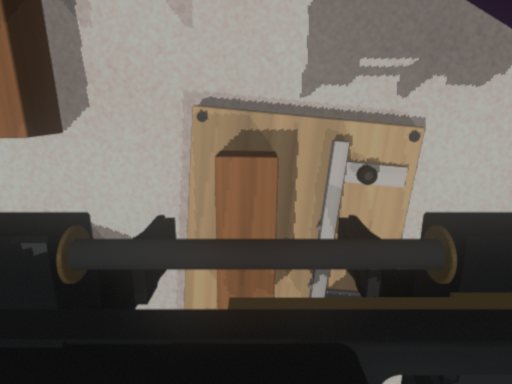

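The wrist view shows the block upright at columns 216–277, between the fingers (tips near columns 150 and 370), and parallel to the gripper. The fence bar runs from (340,145) to (318,295). I refine the block and fence from this view.

```bash
python3 - <<'E'
from h import *
z=np.load('w1.npz'); im,d,K,T=[z[k] for k in('im','d','K','T')]
P=pts(d,K,T); q=P.copy(); q[...,:2]=(P[...,:2]-Jt)@JR; q*=1000; hsv=cv2.cvtColor(im,cv2.COLOR_RGB2HSV)
v,u=np.indices(d.shape)
b=(q[...,2]>52)&(q[...,2]<64)&(hsv[...,1]>90)&(u>180)&(u<300)&(v>140)&(v<235)
x=q[b]; print('block z',np.median(x[:,2]),'xmin',np.percentile(x[:,0],2))
for r in (160,180,200,225):
    m=b[r]; c=np.where(m)[0]; A=[ (ray(k,r,.058,K,T)[:2]-Jt)@JR*1e3 for k in (c.min()-.5,c.max()+.5)]; print(r,c.min(),c.max(),np.round(A,1).tolist())
    m=(hsv[r,:,1]<50)&(im[r].min(1)>110)&(u[r]>315)&(u[r]<348); c=np.where(m)[0]; print('  fence',c.min(),c.max(),np.round([(ray(k,r,.03,K,T)[:2]-Jt)@JR*1e3 for k in (c.min()-.5,c.max()+.5)],1).tolist())
print('corner',[np.round((ray(*k,.018,K,T)[:2]-Jt)@JR*1e3,1).tolist() for k in((194,107),(424,128))])
E
```

```text
block z 58.44794445177454 xmin -111.22819010131693
160 215 278 [[-105.2, -129.7], [-110.5, -74.9]]
  fence 332 346 [[-111.0, -22.5], [-112.4, -8.3]]
180 215 277 [[-87.5, -128.6], [-92.9, -73.8]]
  fence 329 347 [[-91.5, -22.4], [-93.3, -4.2]]
200 216 276 [[-69.5, -126.5], [-74.7, -72.6]]
  fence 326 339 [[-71.4, -22.3], [-72.7, -8.7]]
225 216 276 [[-45.9, -125.0], [-51.3, -70.0]]
  fence 322 335 [[-45.3, -22.4], [-46.6, -8.5]]
corner [[-147.0, -157.0], [-148.7, 64.4]]
```

Request:
arm_command(
  motion=[
    [87,-3,-5,20,0],
    [87,-6,-10,40,0],
    [87,-9,-14,50,0],
    [87,-9,-14,50,0],
    [87,-9,-14,50,0],
  ],
)

```text
time: 2.4
position: [0.5193, -0.043, 0.1367]
tool_rot: [-0.129, -3.138, -0.0]
ft_force: [-1.2, -0.1, 0.4]
grip_width: 1.001
grip_force: 0.0
```

```bash
python3 - <<'E'
from h import *
go(-77,-107,48,5.5)
s,M,p,_,_=where(); im,d,K,T=grab('wrist','w2')
go(-77,-107,48,5.5)
hsv=cv2.cvtColor(im,cv2.COLOR_RGB2HSV)
b=(hsv[...,1]>90)&(hsv[...,0]<20)&(im[...,0]>60)
P=pts(d,K,T); q=P.copy(); q[...,:2]=(P[...,:2]-Jt)@JR; q*=1000
b=(q[...,2]>52)&(q[...,2]<64)&(hsv[...,1]>90)&(abs(q[...,1]+100)<50)
for r in range(150,240,20):
    c=np.where(b[r])[0]
    if len(c): print(r,c.min(),c.max(),np.round([(ray(k,r,.058,K,T)[:2]-Jt)@JR*1e3 for k in (c.min()-.5,c.max()+.5)],1).tolist())
E
```

```text
at jig [ -75.4 -106.5] z 136.7 yaw 5.53 t 2.4 F jig [-1.1 -0.3] 0.4
tool shift mm [ 1.6 -0.4 88.8] spin 0.03
at jig [ -74.8 -106.4] z 137.4 yaw 5.53 t 2.45 F jig [-0.5 -0.5] -0.3
tool shift mm [ 2.3 -0.5 89.4] spin 0.03
150 225 300 [[-108.8, -130.9], [-114.0, -77.5]]
170 225 300 [[-94.5, -129.9], [-99.7, -75.7]]
190 225 299 [[-79.7, -128.8], [-84.9, -74.5]]
210 225 298 [[-64.5, -127.7], [-69.7, -73.3]]
230 226 297 [[-48.8, -125.9], [-54.0, -72.0]]
```

The block is centred between the fingers (columns 225–299, finger midpoint about 260). I go down and grip lightly.

Request:
arm_command(
  motion=[
    [87,1,0,30,0],
    [87,2,0,60,0],
    [87,2,0,80,0],
    [87,2,0,88,0],
    [87,2,0,88,0],
  ],
)

```text
time: 2.87
position: [0.5166, -0.0432, 0.0478]
tool_rot: [-0.129, -3.137, 0.0]
ft_force: [0.2, -0.1, -0.2]
grip_width: 0.999
grip_force: 0.0
```

Request:
arm_command(
  motion=[
    [50,0,0,0,0],
    [50,0,0,0,0],
    [50,0,0,0,0],
    [50,0,0,0,0],
    [50,0,0,0,0],
  ],
  newtons=8,
)

```text
time: 3.28
position: [0.5181, -0.0433, 0.0495]
tool_rot: [0.131, 3.137, 0.002]
ft_force: [-0.7, 2.3, 2.4]
grip_width: 0.705
grip_force: 1.3
```

```bash
python3 -c "
from h import *
go(-77,-107,48,5.5);print(get_state()['grip_width']*87,get_state()['grip_force'])"
```

```text
at jig [ -76.5 -106.9] z 49.5 yaw 5.46 t 3.2833 F jig [-1.1  2.1] 2.4
tool shift mm [ 0.5 -0.   1.5] spin -0.04
61.3501576106725 1.319790164125152
```

Still closing; I let it finish.

Request:
arm_command(
  motion=[
    [50,0,0,0,0],
    [50,0,0,0,0],
    [50,0,0,0,0],
    [50,0,0,0,0],
  ],
  newtons=8,
)

```text
time: 3.62
position: [0.518, -0.0425, 0.0493]
tool_rot: [0.129, 3.138, 0.003]
ft_force: [-0.5, 3.8, 6.1]
grip_width: 0.631
grip_force: 8.0
```

```bash
python3 -c "
from h import *
go(-77,-107,48,5.5);print(get_state()['grip_width']*87,get_state()['grip_force'])"
```

```text
at jig [ -76.7 -106.2] z 49.3 yaw 5.52 t 3.6167 F jig [-1.2  3.6] 6.1
tool shift mm [ 0.4 -0.8  1.3] spin 0.02
54.906136016726045 7.991371235693805
```

Request:
arm_command(
  motion=[
    [50,-7,7,0,1],
    [50,-14,14,0,2],
    [50,-21,21,0,3],
    [50,-28,28,0,4],
    [50,-36,35,0,5.5],
  ],
)

```text
time: 4.03
position: [0.554, -0.0149, 0.0487]
tool_rot: [-0.286, -3.124, 0.005]
ft_force: [-7.7, -4.0, 10.0]
grip_width: 0.628
grip_force: 8.0
```

Request:
arm_command(
  motion=[
    [50,0,0,0,0],
    [50,0,0,0,0],
  ],
)

```text
time: 4.2
position: [0.5567, -0.0125, 0.0487]
tool_rot: [0.281, 3.128, -0.001]
ft_force: [0.0, 0.3, 1.5]
grip_width: 0.63
grip_force: 8.0
```

```bash
python3 - <<'E'
from h import *
go(-33,-57,48,0); print(get_state()['grip_width']*87,get_state()['grip_force'])
for n in('scene','side'):
    im,d,K,T=grab(n)
    P=pts(d,K,T); q=P.copy(); q[...,:2]=(P[...,:2]-Jt)@JR; q*=1000; hsv=cv2.cvtColor(im,cv2.COLOR_RGB2HSV)
    b=(d>0)&(q[...,2]>54)&(q[...,2]<63)&(hsv[...,1]>110)&(abs(q[...,1]+80)<70)&(abs(q[...,0])<150)
    x=q[b]; r=cv2.minAreaRect(x[:,:2].astype(np.float32)); print(n,r,len(x),'xmax',np.percentile(x[:,0],98))
E
```

```text
at jig [-44.  -69.8] z 48.7 yaw -0.03 t 4.2 F jig [-0.   0.3] 1.5
tool shift mm [-11.   12.8   0.7] spin -0.03
54.81240486746042 7.990481229062425
scene ((4.9583740234375, -72.02096557617188), (134.7713165283203, 68.4026870727539), 4.308799743652344) 487 xmax 69.43770729277732
side ((-3.6170654296875, -76.97502136230469), (151.1399383544922, 59.33382034301758), 5.162642955780029) 275 xmax 67.11758760729704
```

Request:
arm_command(
  motion=[
    [50,-2,3,0,0],
    [50,-4,6,0,0],
    [50,-6,9,0,0],
    [50,-6,9,0,0],
  ],
)

```text
time: 4.63
position: [0.563, -0.0055, 0.0486]
tool_rot: [-0.282, -3.127, 0.002]
ft_force: [-3.0, -2.5, 4.4]
grip_width: 0.632
grip_force: 8.0
```

```bash
python3 - <<'E'
from h import *
go(-33,-57,48,0); print(get_state()['grip_width']*87)
im,d,K,T=grab('side'); cv2.imwrite('pics/s2.png',cv2.resize(im[180:245,210:325,::-1],None,fx=6,fy=6,interpolation=cv2.INTER_CUBIC))
E
```

```text
at jig [-39.  -61.8] z 48.6 yaw -0.09 t 4.6333 F jig [-2.5 -3. ] 4.4
tool shift mm [-6.   4.8  0.6] spin -0.09
54.959329724441915
```

View pics/s2.png

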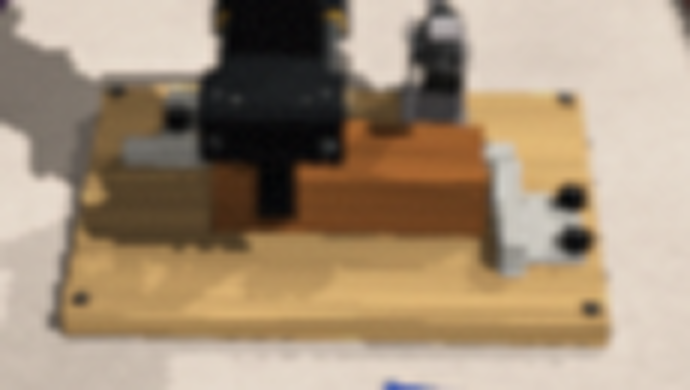

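The crop shows the block parallel to the bed's front edge. Its right end, at (487,180), is a few mm from the stop. I feel for the fence first.

Request:
arm_command(
  motion=[
    [50,0,1.5,0,0],
    [50,0,3,0,0],
    [50,0,3,0,0],
  ],
)

```text
time: 4.93
position: [0.5643, -0.0013, 0.0486]
tool_rot: [0.281, 3.129, -0.0]
ft_force: [-0.6, -3.0, 3.4]
grip_width: 0.631
grip_force: 8.0
```

Request:
arm_command(
  motion=[
    [50,0,1,0,0],
    [50,0,1,0,0],
  ],
)

```text
time: 5.1
position: [0.5646, -0.0001, 0.0486]
tool_rot: [0.281, 3.129, -0.0]
ft_force: [-0.8, -2.8, 2.2]
grip_width: 0.635
grip_force: 8.0
```

```bash
python3 -c "
from h import *
go(-33,-57,48,0)"
```

```text
at jig [-38.4 -56.2] z 48.6 yaw -0.02 t 5.1 F jig [-0.3 -2.9] 2.2
tool shift mm [-5.4 -0.8  0.6] spin -0.02
```

Request:
arm_command(
  motion=[
    [50,0,1,0,0],
    [50,0,1,0,0],
  ],
)

```text
time: 5.27
position: [0.5648, 0.0009, 0.0486]
tool_rot: [0.281, 3.129, -0.0]
ft_force: [-0.5, -4.3, 3.3]
grip_width: 0.627
grip_force: 8.0
```

Request:
arm_command(
  motion=[
    [50,0,1,0,0],
    [50,0,1,0,0],
  ],
)

```text
time: 5.43
position: [0.5649, 0.0018, 0.0486]
tool_rot: [0.281, 3.129, 0.0]
ft_force: [-2.3, -4.1, 2.1]
grip_width: 0.633
grip_force: 8.0
```

Request:
arm_command(
  motion=[
    [50,0,1,0,0],
    [50,0,1,0,0],
  ],
)

```text
time: 5.6
position: [0.5651, 0.0029, 0.0486]
tool_rot: [0.281, 3.129, 0.0]
ft_force: [0.8, -3.4, 2.7]
grip_width: 0.632
grip_force: 8.0
```

Request:
arm_command(
  motion=[
    [50,0,1,0,0],
    [50,0,1,0,0],
  ],
)

```text
time: 5.77
position: [0.5652, 0.0038, 0.0486]
tool_rot: [0.281, 3.129, 0.0]
ft_force: [0.1, -3.1, 2.3]
grip_width: 0.632
grip_force: 8.0
```

Request:
arm_command(
  motion=[
    [50,0,1,0,0],
    [50,0,1,0,0],
  ],
)

```text
time: 5.93
position: [0.5652, 0.0038, 0.0486]
tool_rot: [0.281, 3.129, -0.002]
ft_force: [-0.9, -6.4, 3.3]
grip_width: 0.629
grip_force: 8.0
```

```bash
python3 -c "
from h import *
go(-33,-57,48,0)"
```

```text
at jig [-38.5 -52.2] z 48.6 yaw -0.05 t 5.9333 F jig [ 0.2 -6.5] 3.3
tool shift mm [-5.5 -4.8  0.6] spin -0.05
```

The fence is felt at tool y −52 of the jig: motion stalled and the force rose to 6.5 N. Next I feel for the end stop.

Request:
arm_command(
  motion=[
    [50,-1,0,0,0],
    [50,-2,0,0,0],
    [50,-2,0,0,0],
  ],
)

```text
time: 6.18
position: [0.5653, 0.0038, 0.0485]
tool_rot: [-0.281, -3.124, 0.001]
ft_force: [-6.7, -4.9, 7.5]
grip_width: 0.632
grip_force: 8.0
```

Request:
arm_command(
  motion=[
    [50,-1.5,0,0,0],
    [50,-1.5,0,0,0],
  ],
)

```text
time: 6.35
position: [0.5658, 0.0037, 0.0482]
tool_rot: [-0.281, -3.122, 0.0]
ft_force: [-8.5, -3.7, 9.3]
grip_width: 0.63
grip_force: 8.0
```

Request:
arm_command(
  motion=[
    [50,-1,0,0,0],
    [50,-1,0,0,0],
  ],
)

```text
time: 6.52
position: [0.5663, 0.0036, 0.048]
tool_rot: [-0.281, -3.121, 0.0]
ft_force: [-8.9, -5.2, 9.3]
grip_width: 0.637
grip_force: 8.0
```

```bash
python3 -c "
from h import *
go(-33,-52,48,0);print(get_state()['torque'])"
```

```text
at jig [-37.5 -52.2] z 48.0 yaw -0.05 t 6.5167 F jig [-7.8 -6.7] 9.3
tool shift mm [-4.5  0.2 -0.1] spin -0.05
[-1.01629888  1.95821508 -0.02803476]
```

```bash
python3 - <<'E'
from h import *
out=[]
im,d,K,T=grab('scene'); a=cv2.resize(im[190:255,225:325,::-1],(800,520),interpolation=cv2.INTER_CUBIC)
cv2.imwrite('pics/s3.png',a)
P=pts(d,K,T); q=P.copy(); q[...,:2]=(P[...,:2]-Jt)@JR; q*=1000; hsv=cv2.cvtColor(im,cv2.COLOR_RGB2HSV)
b=(d>0)&(q[...,2]>54)&(q[...,2]<63)&(hsv[...,1]>110)&(abs(q[...,1]+80)<70)&(abs(q[...,0])<150)
for y in range(-85,-40,8):
    m=b&(abs(q[...,1]-y)<4); print(y,m.sum(),q[m][:,0].max().round(1))
for x in range(-10,70,15):
    m=b&(abs(q[...,0]-x)<7); print('x',x,m.sum(),q[m][:,1].min().round(1))
E
```

```text
-85 25 73.3
-77 68 74.9
-69 65 75.6
-61 66 75.4
-53 69 75.0
-45 58 77.2
x -10 57 -84.7
x 5 53 -83.0
x 20 43 -83.4
x 35 58 -82.6
x 50 57 -81.2
x 65 61 -81.9
```

View pics/s3.png

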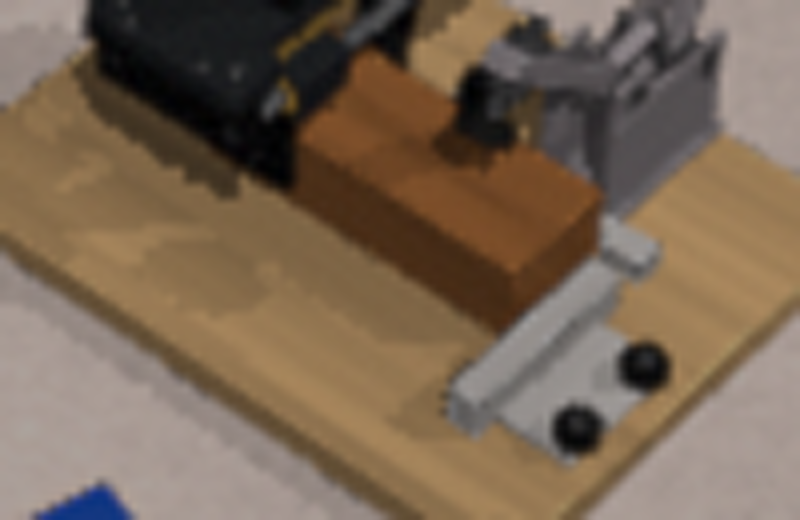

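Request:
arm_command(
  motion=[
    [50,0,-0.5,-1,0],
    [50,0,-0.5,-1,0],
    [50,0,-0.5,-1,0],
  ],
  newtons=16,
)

```text
time: 6.82
position: [0.5667, 0.0035, 0.048]
tool_rot: [-0.28, -3.123, 0.001]
ft_force: [-4.4, -4.2, 1.0]
grip_width: 0.627
grip_force: 16.0
```

Request:
arm_command(
  motion=[
    [50,-1,0,0,0],
    [50,-1,0,0,0],
    [50,-1,0,0,0],
  ],
)

```text
time: 7.07
position: [0.5668, 0.0035, 0.048]
tool_rot: [-0.28, -3.121, 0.0]
ft_force: [-8.0, -3.2, 2.8]
grip_width: 0.629
grip_force: 16.0
```

```bash
python3 -c "
from h import *
go(-33,-52,48,0);print(get_state()['torque'])"
```

```text
at jig [-36.9 -52.2] z 48.0 yaw -0.02 t 7.0667 F jig [-7.3 -4.6] 2.8
tool shift mm [-3.9  0.2 -0. ] spin -0.02
[-0.84623116  1.54064026  0.08044673]
```

Request:
arm_command(
  motion=[
    [50,-1,0,0,0],
    [50,-1,0,0,0],
    [50,-1,0,0,0],
  ],
)

```text
time: 7.32
position: [0.5671, 0.0035, 0.0479]
tool_rot: [-0.28, -3.119, 0.0]
ft_force: [-8.0, -3.9, 5.7]
grip_width: 0.633
grip_force: 16.0
```

Request:
arm_command(
  motion=[
    [50,-1,0,0,0],
    [50,-1,0,0,0],
    [50,-1,0,0,0],
  ],
)

```text
time: 7.57
position: [0.5681, 0.0033, 0.048]
tool_rot: [-0.28, -3.119, 0.0]
ft_force: [-8.2, -2.9, 5.5]
grip_width: 0.632
grip_force: 16.0
```

```bash
python3 -c "
from h import *
go(-33,-52,48,0);print(get_state()['torque'])"
```

```text
at jig [-35.6 -52.2] z 48.0 yaw -0.02 t 7.5667 F jig [-7.5 -4.3] 5.5
tool shift mm [-2.6  0.2 -0.1] spin -0.02
[-0.77803214  1.94718524  0.04108318]
```

Request:
arm_command(
  motion=[
    [50,-1,-0.5,-1,0],
    [50,-1,-0.5,-1,0],
    [50,-1,-0.5,-1,0],
  ],
)

```text
time: 7.82
position: [0.5714, 0.0027, 0.049]
tool_rot: [-0.28, -3.125, 0.0]
ft_force: [-2.0, -3.4, -3.3]
grip_width: 0.632
grip_force: 16.0
```

Request:
arm_command(
  motion=[
    [50,-1,0,0,0],
    [50,-1,0,0,0],
    [50,-1,0,0,0],
  ],
)

```text
time: 8.07
position: [0.5719, 0.0026, 0.0492]
tool_rot: [-0.28, -3.123, -0.0]
ft_force: [-5.8, -1.4, -2.8]
grip_width: 0.63
grip_force: 16.0
```

```bash
python3 -c "
from h import *
go(-33,-52,48,0);print(get_state()['torque'])"
```

```text
at jig [-31.7 -52.3] z 49.2 yaw -0.02 t 8.0667 F jig [-5.5 -2.4] -2.8
tool shift mm [1.3 0.3 1.2] spin -0.02
[-0.57248744  1.50248433  0.00433007]
```

Request:
arm_command(
  motion=[
    [50,-1,0,0,0],
    [50,-1,0,0,0],
    [50,-1,0,0,0],
  ],
)

```text
time: 8.32
position: [0.5719, 0.0026, 0.0491]
tool_rot: [-0.28, -3.121, -0.001]
ft_force: [-7.6, -1.4, 0.4]
grip_width: 0.633
grip_force: 16.0
```

Request:
arm_command(
  motion=[
    [50,-1,0,0,0],
    [50,-1,0,0,0],
    [50,-1,0,0,0],
  ],
)

```text
time: 8.57
position: [0.5719, 0.0026, 0.0491]
tool_rot: [-0.279, -3.119, -0.001]
ft_force: [-12.0, -1.4, 1.9]
grip_width: 0.63
grip_force: 16.0
```

```bash
python3 - <<'E'
from h import *
go(-33,-52,48,0);print(get_state()['torque'])
im,d,K,T=grab('scene')
P=pts(d,K,T); q=P.copy(); q[...,:2]=(P[...,:2]-Jt)@JR; q*=1000; hsv=cv2.cvtColor(im,cv2.COLOR_RGB2HSV)
b=(d>0)&(q[...,2]>54)&(q[...,2]<63)&(hsv[...,1]>110)&(abs(q[...,1]+80)<70)&(abs(q[...,0])<150)
print([q[b&(abs(q[...,1]-y)<4)][:,0].max().round(1) for y in range(-85,-40,8)])
print([q[b&(abs(q[...,0]-x)<7)][:,1].min().round(1) for x in range(-10,75,15)])
E
```

```text
at jig [-31.7 -52.3] z 49.1 yaw -0.01 t 8.5667 F jig [-11.6  -3.5] 1.9
tool shift mm [1.3 0.3 1.1] spin -0.01
[-0.38518646  2.43096962  0.02384235]
[np.float64(80.4), np.float64(81.3), np.float64(80.7), np.float64(81.4), np.float64(81.4), np.float64(80.5)]
[np.float64(-82.3), np.float64(-83.1), np.float64(-84.1), np.float64(-82.5), np.float64(-82.1), np.float64(-82.2)]
```

The block is at the end stop: no motion under 11.6 N, and its end shows at x 81 mm. I ease off and release, then press it square on the fence with closed fingers.

Request:
arm_command(
  motion=[
    [50,1,1,0,0],
    [50,1,1.5,0,0],
    [50,1,1.5,0,0],
  ],
)

```text
time: 8.87
position: [0.5719, 0.0027, 0.0492]
tool_rot: [-0.28, -3.121, 0.002]
ft_force: [-9.5, -4.7, 0.7]
grip_width: 0.632
grip_force: 16.0
```

```bash
python3 -c "
from h import *
go(-33,-52,48,0);print(get_state()['torque'])"
```

```text
at jig [-31.7 -52.2] z 49.2 yaw -0.04 t 8.8667 F jig [-8.5 -6.3] 0.7
tool shift mm [1.3 0.2 1.2] spin -0.04
[-1.00505247  2.09699459  0.07081038]
```

Request:
arm_command(
  motion=[
    [75,1,-0.5,0,0],
    [75,2,-1,0,0],
    [75,2,-1,0,0],
    [75,2,-1,0,0],
    [75,2,-1,0,0],
  ],
)

```text
time: 9.28
position: [0.5746, 0.0036, 0.0511]
tool_rot: [0.28, 3.127, 0.002]
ft_force: [-0.5, 0.6, 0.4]
grip_width: 0.848
grip_force: 0.0
```

Request:
arm_command(
  motion=[
    [75,2,0,-20,0],
    [75,2,0,-40,0],
    [75,2,0,-50,0],
    [75,2,0,-50,0],
  ],
)

```text
time: 9.62
position: [0.574, 0.0034, 0.1033]
tool_rot: [0.28, 3.123, 0.003]
ft_force: [-0.1, -0.0, 0.1]
grip_width: 0.864
grip_force: 0.0
```

```bash
python3 -c "
from h import *
go(-10,-110,100,0);print(get_state()['grip_width']*87)"
```

```text
at jig [-29.8 -51.1] z 103.3 yaw -0.03 t 9.6167 F jig [-0.1 -0. ] 0.1
tool shift mm [-19.8 -58.9   3.3] spin -0.03
75.16370397137841
```

Request:
arm_command(
  motion=[
    [0,-9,-31,0,0],
    [0,-18,-62,0,0],
    [0,-18,-62,0,0],
    [0,-18,-62,0,0],
    [0,-18,-62,0,0],
  ],
)

```text
time: 10.03
position: [0.5779, -0.0607, 0.0997]
tool_rot: [-0.282, -3.128, -0.001]
ft_force: [-0.5, 0.7, 0.3]
grip_width: 0.569
grip_force: 0.0
```

Request:
arm_command(
  motion=[
    [0,0,0,25,0],
    [0,0,0,50,0],
    [0,0,0,60,0],
    [0,0,0,60,0],
    [0,0,0,60,0],
  ],
)

```text
time: 10.45
position: [0.578, -0.0603, 0.0403]
tool_rot: [-0.279, -3.128, 0.0]
ft_force: [0.4, -0.0, 1.1]
grip_width: 0.189
grip_force: 0.0
```

```bash
python3 -c "
from h import *
go(-12,-95,40,0);print(get_state()['grip_width']*87)"
```

```text
at jig [ -14.5 -113.1] z 40.3 yaw 0.03 t 10.45 F jig [0.4 0. ] 1.1
tool shift mm [-2.5 18.1  0.2] spin 0.03
16.41428005886838
```

Request:
arm_command(
  motion=[
    [0,0,3,0,0],
    [0,0,6,0,0],
    [0,0,9,0,0],
    [0,0,12,0,0],
    [0,0,12,0,0],
  ],
)

```text
time: 10.87
position: [0.581, -0.0481, 0.0411]
tool_rot: [0.279, 3.128, 0.001]
ft_force: [-0.1, 0.0, 0.9]
grip_width: 0.006
grip_force: 0.0
```

Request:
arm_command(
  motion=[
    [0,0,2,0,0],
    [0,0,2,0,0],
    [0,0,2,0,0],
  ],
)

```text
time: 11.12
position: [0.5808, -0.0473, 0.0406]
tool_rot: [0.281, 3.129, 0.0]
ft_force: [0.7, -0.1, -0.2]
grip_width: 0.012
grip_force: 0.0
```

Request:
arm_command(
  motion=[
    [0,0,2,0,0],
    [0,0,2,0,0],
    [0,0,2,0,0],
  ],
)

```text
time: 11.37
position: [0.5811, -0.0453, 0.0405]
tool_rot: [-0.281, -3.129, -0.0]
ft_force: [0.1, 1.0, 1.1]
grip_width: 0.006
grip_force: 0.0
```

```bash
python3 -c "
from h import *
go(-12,-95,40,0);print(get_state()['grip_width']*87)"
```

```text
at jig [-14.1 -97.8] z 40.5 yaw -0.04 t 11.3667 F jig [-0.  1.] 1.1
tool shift mm [-2.1  2.8  0.5] spin -0.04
0.478695868958915
```

Request:
arm_command(
  motion=[
    [0,0,2,0,0],
    [0,0,2,0,0],
    [0,0,2,0,0],
  ],
)

```text
time: 11.62
position: [0.5815, -0.0433, 0.0406]
tool_rot: [0.281, 3.129, 0.0]
ft_force: [0.0, 0.6, 1.0]
grip_width: 0.006
grip_force: 0.0
```

Request:
arm_command(
  motion=[
    [0,0,1.5,0,0],
    [0,0,1.5,0,0],
    [0,0,1.5,0,0],
  ],
)

```text
time: 11.87
position: [0.5817, -0.0419, 0.0405]
tool_rot: [0.281, 3.129, 0.0]
ft_force: [-0.1, 0.4, -0.2]
grip_width: 0.005
grip_force: 0.0
```

Request:
arm_command(
  motion=[
    [0,0,1.5,0,0],
    [0,0,1.5,0,0],
    [0,0,1.5,0,0],
  ],
)

```text
time: 12.12
position: [0.582, -0.0404, 0.0405]
tool_rot: [0.281, 3.129, 0.0]
ft_force: [-0.3, -0.7, -0.5]
grip_width: 0.005
grip_force: 0.0
```

```bash
python3 -c "
from h import *
go(-12,-95,40,0)"
```

```text
at jig [-14.1 -92.7] z 40.5 yaw -0.03 t 12.1167 F jig [-0.1 -0.8] -0.5
tool shift mm [-2.1 -2.3  0.5] spin -0.03
```

Request:
arm_command(
  motion=[
    [0,0,1.5,0,0],
    [0,0,1.5,0,0],
  ],
)

```text
time: 12.28
position: [0.5823, -0.0391, 0.0406]
tool_rot: [0.281, 3.129, -0.0]
ft_force: [0.2, -0.3, -0.1]
grip_width: 0.009
grip_force: 0.1
```

Request:
arm_command(
  motion=[
    [0,0,1.5,0,0],
    [0,0,1.5,0,0],
  ],
)

```text
time: 12.45
position: [0.5823, -0.0389, 0.0406]
tool_rot: [-0.282, -3.129, 0.002]
ft_force: [-1.3, -4.3, 0.4]
grip_width: 0.004
grip_force: 1.8
```

Request:
arm_command(
  motion=[
    [0,0,1.5,0,0],
    [0,0,1.5,0,0],
  ],
)

```text
time: 12.62
position: [0.5824, -0.0387, 0.0407]
tool_rot: [-0.284, -3.129, 0.004]
ft_force: [-2.3, -6.6, 2.1]
grip_width: 0.005
grip_force: 3.3
```

Request:
arm_command(
  motion=[
    [0,0,1.5,0,0],
    [0,0,1.5,0,0],
  ],
)

```text
time: 12.78
position: [0.5824, -0.0386, 0.0408]
tool_rot: [-0.285, -3.128, 0.007]
ft_force: [-2.7, -8.5, 3.2]
grip_width: 0.008
grip_force: 4.5
```

The fence contact is solid: 8.5 N with no give. I now back off and press on the block's −x end to confirm the end stop.

Request:
arm_command(
  motion=[
    [0,0,-12,0,0],
    [0,0,-24,0,0],
    [0,30,-24,0,0],
    [0,60,-24,0,0],
    [0,85,-24,0,0],
  ],
)

```text
time: 13.2
position: [0.4932, -0.0434, 0.04]
tool_rot: [-0.283, -3.127, -0.001]
ft_force: [-0.2, 0.7, -0.7]
grip_width: 0.006
grip_force: 0.0
```

Request:
arm_command(
  motion=[
    [0,3,15,-3,0],
    [0,3,35,-3,0],
    [0,3,55,-3,0],
    [0,3,57,-3,0],
    [0,3,57,-3,0],
  ],
)

```text
time: 13.62
position: [0.5025, 0.0147, 0.0436]
tool_rot: [0.277, 3.129, 0.001]
ft_force: [0.2, -0.8, 0.2]
grip_width: 0.002
grip_force: 0.0
```

```bash
python3 -c "
from h import *
go(-80,-56,42,0)"
```

```text
at jig [-102.1  -52.7] z 43.6 yaw 0.11 t 13.6167 F jig [ 0.4 -0.7] 0.2
tool shift mm [-22.1  -3.4   1.6] spin 0.11
```

Request:
arm_command(
  motion=[
    [0,-4,-2,0,0],
    [0,-8,-4,0,0],
    [0,-12,-5,0,0],
    [0,-15,-5,0,0],
    [0,-15,-5,0,0],
  ],
)

```text
time: 14.03
position: [0.517, 0.0048, 0.0436]
tool_rot: [0.284, 3.128, -0.001]
ft_force: [0.2, -0.6, 0.4]
grip_width: 0.003
grip_force: 0.0
```

Request:
arm_command(
  motion=[
    [0,-1.5,0,0,0],
    [0,-3,0,0,0],
    [0,-3,0,0,0],
  ],
)

```text
time: 14.28
position: [0.5194, 0.0054, 0.0436]
tool_rot: [0.281, 3.129, 0.0]
ft_force: [-0.9, 1.2, 0.2]
grip_width: 0.006
grip_force: 0.0
```

Request:
arm_command(
  motion=[
    [0,-1.5,0,0,0],
    [0,-1.5,0,0,0],
  ],
)

```text
time: 14.45
position: [0.5209, 0.0052, 0.0436]
tool_rot: [0.281, 3.129, 0.0]
ft_force: [-0.9, -0.2, 0.0]
grip_width: 0.002
grip_force: 0.0
```

Request:
arm_command(
  motion=[
    [0,-1.5,0,0,0],
    [0,-1.5,0,0,0],
  ],
)

```text
time: 14.62
position: [0.5224, 0.0049, 0.0436]
tool_rot: [0.281, 3.129, 0.0]
ft_force: [-0.3, -0.0, 0.0]
grip_width: 0.005
grip_force: 0.0
```

```bash
python3 -c "
from h import *
go(-80,-56,42,0)"
```

```text
at jig [-80.8 -58.7] z 43.6 yaw -0.03 t 14.6167 F jig [-0.3 -0.1] 0.0
tool shift mm [-0.8  2.7  1.6] spin -0.03
```

Request:
arm_command(
  motion=[
    [0,-1.5,0,0,0],
    [0,-1.5,0,0,0],
  ],
)

```text
time: 14.78
position: [0.5237, 0.0046, 0.0436]
tool_rot: [0.281, 3.129, 0.0]
ft_force: [-0.4, -0.3, 0.6]
grip_width: 0.006
grip_force: 0.0
```

Request:
arm_command(
  motion=[
    [0,-1.5,0,0,0],
    [0,-1.5,0,0,0],
  ],
)

```text
time: 14.95
position: [0.5238, 0.0046, 0.0433]
tool_rot: [-0.281, -3.126, -0.0]
ft_force: [-5.3, 0.4, 3.6]
grip_width: 0.008
grip_force: 2.5
```

Request:
arm_command(
  motion=[
    [0,-1.5,0,0,0],
    [0,-1.5,0,0,0],
  ],
)

```text
time: 15.12
position: [0.5239, 0.0046, 0.0431]
tool_rot: [-0.28, -3.123, -0.001]
ft_force: [-9.0, 1.5, 8.9]
grip_width: 0.008
grip_force: 4.5
```

Request:
arm_command(
  motion=[
    [0,-1.5,0,0,0],
    [0,-1.5,0,0,0],
  ],
)

```text
time: 15.28
position: [0.5239, 0.0046, 0.0429]
tool_rot: [-0.28, -3.119, -0.001]
ft_force: [-12.9, 2.6, 10.0]
grip_width: 0.007
grip_force: 6.4
```

The end stop is confirmed: 12.9 N with no give, so the block is home. I retreat and go to the handle. The felt fence puts the robot frame about 4 mm to +y of my vision estimate.

Request:
arm_command(
  motion=[
    [0,10,0,0,0],
    [0,15,0,-20,0],
    [0,15,0,-60,0],
    [0,15,0,-100,0],
    [0,15,0,-140,0],
  ],
)

```text
time: 15.7
position: [0.5132, 0.0061, 0.185]
tool_rot: [0.282, 3.128, -0.0]
ft_force: [1.1, -0.3, -0.0]
grip_width: 0.006
grip_force: 0.0
```

Request:
arm_command(
  motion=[
    [0,0,0,-10,0],
    [0,-30,25,-20,0],
    [0,-60,50,-20,0],
    [0,-90,75,-20,0],
    [0,-120,98,-20,0],
  ],
)

```text
time: 16.12
position: [0.6508, 0.0834, 0.2037]
tool_rot: [0.279, 3.127, 0.002]
ft_force: [1.1, -0.1, 0.0]
grip_width: 0.005
grip_force: 0.0
```

```bash
python3 - <<'E'
from h import *
go(51,42,195,0)
for a in np.arange(0,1.31,.1):
    e=1.309-a; print(round(a,2),'Y',round(47.6+4.5-11.5+95*np.cos(e)-7*np.sin(e),1),'Z',round(63.1+14+95*np.sin(e)+7*np.cos(e),1))
E
```

```text
at jig [31.6 41.3] z 203.7 yaw 0.02 t 16.1167 F jig [1.1 0.1] 0.0
tool shift mm [-19.4   0.7   8.7] spin 0.02
0.0 Y 58.4 Z 170.7
0.1 Y 67.7 Z 168.4
0.2 Y 76.7 Z 165.3
0.3 Y 85.3 Z 161.2
0.4 Y 93.5 Z 156.3
0.5 Y 101.1 Z 150.7
0.6 Y 108.1 Z 144.3
0.7 Y 114.5 Z 137.2
0.8 Y 120.1 Z 129.5
0.9 Y 125.0 Z 121.3
1.0 Y 129.0 Z 112.7
1.1 Y 132.1 Z 103.7
1.2 Y 134.3 Z 94.4
1.3 Y 135.5 Z 85.0
```

Request:
arm_command(
  motion=[
    [0,-10,0,10,0],
    [0,-18,0,22,0],
    [0,-18,0,33,0],
    [0,-18,0,33,0],
    [0,-18,0,33,0],
  ],
)

```text
time: 16.53
position: [0.665, 0.0771, 0.1695]
tool_rot: [-0.284, -3.126, 0.001]
ft_force: [-0.0, 0.3, -0.1]
grip_width: 0.01
grip_force: 0.0
```

```bash
python3 - <<'E'
from h import *
go(51,58.4,170.7,0)
for n in('scene','side'):
    im,d,K,T=grab(n,'h_'+n)
    P=pts(d,K,T); q=P.copy(); q[...,:2]=(P[...,:2]-Jt)@JR; q*=1000; hsv=cv2.cvtColor(im,cv2.COLOR_RGB2HSV)
    b=(d>0)&(q[...,2]>54)&(q[...,2]<63)&(hsv[...,1]>110)&(abs(q[...,1]+60)<50)&(abs(q[...,0])<150)
    print(n,cv2.minAreaRect(q[b][:,:2].astype(np.float32)))
    print([q[b&(abs(q[...,0]-x)<7)][:,1].min().round(1) for x in range(-55,75,15)])
im=cv2.imread('pics/h_side.png'); cv2.imwrite('pics/h1.png',cv2.resize(im[90:240,210:325],None,fx=4,fy=4,interpolation=cv2.INTER_CUBIC))
E
```

```text
at jig [46.7 37.6] z 169.5 yaw -0.15 t 16.5333 F jig [-0.1  0.3] -0.1
tool shift mm [-4.3 20.8 -1.2] spin -0.15
scene ((7.165580749511719, -55.60076141357422), (58.596923828125, 150.78758239746094), 89.11376953125)
[np.float64(-83.0), np.float64(-84.2), np.float64(-84.1), np.float64(-82.7), np.float64(-82.3), np.float64(-83.9), np.float64(-85.3), np.float64(-82.6), np.float64(-83.2)]
side ((6.2330169677734375, -54.26466751098633), (148.24269104003906, 59.03810501098633), 0.5909542441368103)
[np.float64(-84.5), np.float64(-83.5), np.float64(-83.6), np.float64(-83.4), np.float64(-82.6), np.float64(-83.0), np.float64(-82.9), np.float64(-81.1), np.float64(-83.0)]
```

View pics/h1.png

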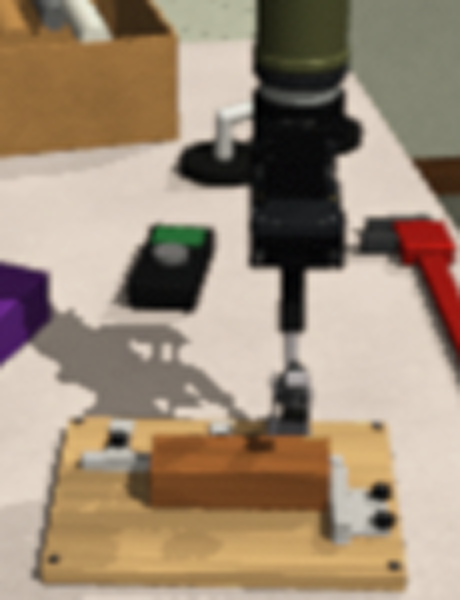

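The side view shows the block snug at the stop (crop (332,470)) and along the fence. The closed fingers are in line with the handle at (292,310). I push the handle now.

Request:
arm_command(
  motion=[
    [0,-2,4,-1,0],
    [0,-4,8,-1,0],
    [0,-4,12,-1,0],
    [0,-4,16,-1,0],
    [0,-4,16,-1,0],
  ],
)

```text
time: 17.05
position: [0.6734, 0.0953, 0.1716]
tool_rot: [0.278, 3.129, 0.002]
ft_force: [-0.2, 0.9, -0.2]
grip_width: 0.005
grip_force: 0.0
```

Request:
arm_command(
  motion=[
    [0,0,3,0,0],
    [0,0,6,0,0],
    [0,0,6,0,0],
  ],
)

```text
time: 17.3
position: [0.6744, 0.1003, 0.1715]
tool_rot: [-0.28, -3.129, -0.001]
ft_force: [0.0, 1.5, -0.2]
grip_width: 0.008
grip_force: 0.0
```

```bash
python3 -c "
from h import *
go(51,76.7,165.3,0)"
```

```text
at jig [51.8 62.1] z 171.5 yaw 0.01 t 17.3 F jig [-0.3  1.5] -0.2
tool shift mm [ 0.8 14.6  6.2] spin 0.01
```

Request:
arm_command(
  motion=[
    [0,0,4,1,0],
    [0,0,8,3,0],
    [0,0,12,5,0],
    [0,0,15,6,0],
  ],
)

```text
time: 17.63
position: [0.6773, 0.1142, 0.1654]
tool_rot: [0.281, 3.129, -0.001]
ft_force: [-0.3, -0.4, 0.9]
grip_width: 0.003
grip_force: 0.7
```

```bash
python3 -c "
from h import *
go(51,93.5,156.3,0)"
```

```text
at jig [52.2 76.3] z 165.4 yaw -0.04 t 17.6333 F jig [-0.2 -0.4] 0.9
tool shift mm [ 1.2 17.2  9.1] spin -0.04
```

Request:
arm_command(
  motion=[
    [0,0,4.5,2,0],
    [0,0,9,4,0],
    [0,0,13,6.5,0],
    [0,0,17,9,0],
    [0,0,21,12,0],
  ],
)

```text
time: 18.05
position: [0.681, 0.1354, 0.1535]
tool_rot: [0.281, 3.129, 0.001]
ft_force: [0.2, -0.4, 1.7]
grip_width: 0.004
grip_force: 0.7
```

```bash
python3 - <<'E'
from h import *
go(51,101.1,150.7,0); print(get_state()['grip_force'])
im,d,K,T=grab('scene','h2'); P=pts(d,K,T); q=P.copy(); q[...,:2]=(P[...,:2]-Jt)@JR; q*=1000
g=(d>0)&(im.max(2)<50)&(abs(q[...,0]-50)<20)&(q[...,2]>75)&(q[...,2]<200)&(q[...,1]>30)&(q[...,1]<230)
for z in range(80,200,15):
    m=g&(abs(q[...,2]-z)<7); print(z,m.sum(),q[m][:,1].min().round() if m.any() else '',q[m][:,1].max().round() if m.any() else '')
E
```

```text
at jig [52.1 97.9] z 153.5 yaw -0.02 t 18.05 F jig [ 0.2 -0.4] 1.7
tool shift mm [1.1 3.2 2.8] spin -0.02
0.7144916709512472
80 0  
95 2 78.0 79.0
110 43 72.0 92.0
125 34 84.0 101.0
140 21 84.0 116.0
155 37 84.0 127.0
170 19 83.0 109.0
185 4 82.0 89.0
```

Request:
arm_command(
  motion=[
    [0,0.5,3,3,0],
    [0,1,7,6,0],
    [0,1,10,9,0],
    [0,1,13.5,13,0],
    [0,1,16.5,16.5,0],
  ],
)

```text
time: 18.52
position: [0.6829, 0.1517, 0.1367]
tool_rot: [0.281, 3.129, 0.001]
ft_force: [1.4, -0.4, 0.7]
grip_width: 0.007
grip_force: 0.7
```

```bash
python3 -c "
from h import *
go(51,120.1,129.5,0); print(get_state()['grip_force'])"
```

```text
at jig [ 51.  114.2] z 136.7 yaw -0.03 t 18.5167 F jig [ 1.5 -0.2] 0.7
tool shift mm [0.  5.9 7.2] spin -0.03
0.658454499207437
```

Request:
arm_command(
  motion=[
    [0,0,3,4,0],
    [0,0,6,7.5,0],
    [0,0,8.5,11.5,0],
    [0,0,11,16,0],
  ],
)

```text
time: 18.85
position: [0.6848, 0.1616, 0.1218]
tool_rot: [-0.282, -3.129, 0.0]
ft_force: [-2.9, -2.0, 8.2]
grip_width: 0.005
grip_force: 4.4
```

```bash
python3 -c "
from h import *
go(51,129,112.7,0); print(get_state()['grip_force'])"
```

```text
at jig [ 51.1 124.3] z 121.8 yaw -0.06 t 18.85 F jig [-2.5 -2.5] 8.2
tool shift mm [0.1 4.7 9.1] spin -0.06
4.4264766946434975
```

Request:
arm_command(
  motion=[
    [0,0,2.5,5,0],
    [0,0,4.5,10,0],
    [0,0,6,14,0],
    [0,0,7.5,18,0],
  ],
)

```text
time: 19.18
position: [0.6861, 0.1692, 0.1042]
tool_rot: [0.281, 3.129, 0.001]
ft_force: [-1.8, -0.5, 7.0]
grip_width: 0.01
grip_force: 3.5
```

```bash
python3 -c "
from h import *
go(51,134.3,94.4,0); print(get_state()['grip_force'])"
```

```text
at jig [ 51.1 132. ] z 104.2 yaw -0.05 t 19.1833 F jig [-1.7 -0.9] 7.0
tool shift mm [0.1 2.3 9.8] spin -0.05
3.4853890165686607
```

Request:
arm_command(
  motion=[
    [0,0,1,5,0],
    [0,0,2,10,0],
    [0,0,2.5,13,0],
    [0,0,2.5,15,0],
  ],
)

```text
time: 19.52
position: [0.6857, 0.1721, 0.0866]
tool_rot: [-0.28, -3.127, 0.001]
ft_force: [0.4, 0.2, -0.7]
grip_width: 0.005
grip_force: 0.0
```

```bash
python3 -c "
from h import *
go(51,135.5,85,0); print(get_state()['grip_force'])"
```

```text
at jig [ 50.2 134.7] z 86.6 yaw -0.02 t 19.5167 F jig [0.3 0.3] -0.7
tool shift mm [-0.8  0.8  1.6] spin -0.02
0.0
```

The force dropped to nil, so the handle should have snapped over. I give a light touch down to confirm it rests on its stop, then retreat.

Request:
arm_command(
  motion=[
    [0,0,0,2,0],
    [0,0,0,4,0],
    [0,0,0,4,0],
  ],
)

```text
time: 19.77
position: [0.6861, 0.1718, 0.085]
tool_rot: [-0.281, -3.128, -0.001]
ft_force: [-3.3, -0.4, 6.4]
grip_width: 0.008
grip_force: 3.3
```

Request:
arm_command(
  motion=[
    [0,0,0,-20,0],
    [0,0,0,-55,0],
    [0,0,0,-95,0],
    [0,0,15,-130,0],
    [0,0,40,-155,0],
  ],
)

```text
time: 20.18
position: [0.6952, 0.2067, 0.2439]
tool_rot: [0.291, 3.123, -0.001]
ft_force: [1.2, 0.4, -0.1]
grip_width: 0.004
grip_force: 0.0
```

```bash
python3 - <<'E'
from h import *
go(51,135.5,85,0)
for n in('scene','side'):
    im,d,K,T=grab(n,'e_'+n)
    P=pts(d,K,T); q=P.copy(); q[...,:2]=(P[...,:2]-Jt)@JR; q*=1000; hsv=cv2.cvtColor(im,cv2.COLOR_RGB2HSV)
    b=(d>0)&(q[...,2]>54)&(q[...,2]<63)&(hsv[...,1]>110)&(abs(q[...,1]+60)<50)&(abs(q[...,0])<150)
    print(n,cv2.minAreaRect(q[b][:,:2].astype(np.float32)))
    g=(d>0)&(im.max(2)<50)&(abs(q[...,0]-50)<20)&(q[...,2]>30)&(q[...,2]<150)&(q[...,1]>95)&(q[...,1]<195)
    print('grip',q[g].mean(0).round(1),np.percentile(q[g],[3,97],0).round(1).tolist())
im=cv2.imread('pics/e_scene.png'); cv2.imwrite('pics/e1.png',cv2.resize(im[130:270,205:345],None,fx=4,fy=4,interpolation=cv2.INTER_CUBIC))
E
```

```text
at jig [ 53.4 170.5] z 243.9 yaw -0.41 t 20.1833 F jig [1.1 0.6] -0.1
tool shift mm [  3.  -35.  158.9] spin -0.41
scene ((7.53338623046875, -55.16123580932617), (153.36024475097656, 57.910186767578125), 0.12557244300842285)
grip [ 51.2 133.1  69. ] [[40.1, 97.3, 64.2], [60.6, 170.3, 73.3]]
side ((6.4094696044921875, -55.89885711669922), (148.19989013671875, 62.378662109375), 0.14969982206821442)
grip [ 46.7 131.4  69.7] [[40.8, 99.6, 67.6], [52.6, 163.3, 72.1]]
```

View pics/e1.png

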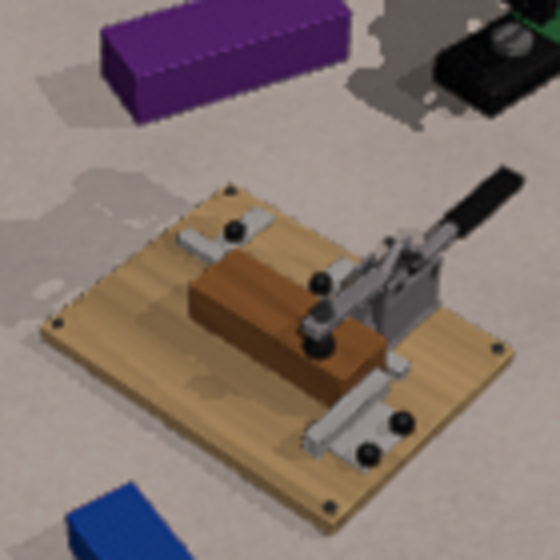

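The handle lies level at (490,200) with its top face at z about 70 mm, so it is on its stop. The pad presses the block at (318,345), the block is still in the corner, and the robot is clear. I hand the job in.

Request:
arm_command(
  motion=[
    [0,0,0,0,0],
    [0,0,0,0,0],
    [0,0,0,0,0],
  ],
)

```text
time: 20.53
position: [0.6929, 0.2096, 0.2372]
tool_rot: [-0.283, -3.126, 0.003]
ft_force: [-0.3, 0.1, -0.7]
grip_width: 0.003
grip_force: 0.0
```

```bash
python3 -c "
from bench import close_job
print(close_job())"
```

```text
the job is handed in; nothing more can be done
None
```

The job is handed in at about 20.5 s with no verdict returned: block felt home against fence and end stop, clamp handle past its dead point and resting on its stop, robot clear of everything.

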